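Clip the red parts bin onto the bench rail

TASK

Clip the red parts bin onto the rail at the free place marked with green patches: tilt it, hook its black lip under the rail's near edge (the long edge on the robot's side), then tip it down and press until the yellow foot clip snaps under the far edge and it sits flat. Feel for the rail and be gentle with it, set the bin about midway between the green patches, do not knock the two bins already on the rail, and leave everything else where it is.

Things in the scene. Friction and masses are not known exactly. Their poses are not given: they have to be found in the camera images.
- bin: Red open parts bin, 100 mm long (its x), 56 wide (y), walls up to z = 28 mm, 0.15-0.3 kg. Origin: middle of the underside of its floor, z up. Starts flat on four corner feet (8 mm square at x = +-45, y = +-23, 18 mm deep), so its origin is 18 mm above the table. Hook under its -x end, foot clip under its +x end. Seated, its underside lies on the rail's top: origin 50 to 58 mm above the table.
- grip_tab (a point): Middle of the bin's upright grip tab: bin frame (0, 0, 52) mm. The tab stands across the bin at x = 0, 8 mm thick (x), 44 mm wide (y), from the floor up to z = 72 mm.
- hook_toe (a point): Tip of the black hook's toe, upper edge: bin frame (-25, 0, -7.5) mm. The toe points to +x, bottom at z = -11; the leg behind it spans x = -35.5 to -30.5 (inner face), 30 mm wide. Hooked, the rail's edge meets the inner face. Hook with this end tilted down by 0.22 to 0.40 rad: at about 0.17 rad the foot clip already meets the far edge of the rail.
- foot_clip (a joint): Yellow spring clip under the bin's +x end: how far it is sprung outwards, m; 0 = relaxed (free or snapped home), at most 0.007. 3.6 N preload plus 1.2 N per mm; pressed on the ledge it snaps at 8 to 18 N, least if the push follows the bin's arc. 18 mm wide; the catch (top at z = -5 mm) points to -x, reaches x = 26; a ramp below it runs out to x = 33, z = -16.
- thumb_ledge (a point): The spot to press, straight above the rail's far edge, on the black thumb ledge at the bin's foot-clip end: bin frame (31, 0, 28) mm. The ledge spans x = 20 to 48, y = +-25, top at z = 28 mm. Pressing further out tips the bin up on its hook.
- board: Plywood board fixed to the bench, 190 mm (x) by 310 (y) by 12 thick, origin in the middle of its underside, on the table; its -x side faces the robot. It carries a 270 mm long aluminium rail along its y, which is screwed through slots and packed up on shims, so that its place is only roughly known (see rail_nominal); feel for it. It is rigid: keep bin against rail under 30 N.
- rail_nominal (a point): Nominal middle of the rail's top: board frame (0, 0, 50) mm. The real rail lies up to 8 mm to either side of this in the board's x and 0 to 8 mm higher. Its flange is 60 mm wide (x), 4 mm thick, on a web 30 mm wide: near edge nominally at x = -30 mm, far edge at +30 mm, top 50 to 58 mm and underside 46 to 54 mm above the table.
- free_place: The free place on the rail: two green patches (26 mm by 50 mm, at x = -74 and +74 mm) on the board either side of the rail. Origin: midway between them on the board's top (12 mm above the table), on the board's middle line; axes as the board's. The three places are 80 mm apart along the board's y; which one is free varies.
- blue_bin: Blue bin of the same shape, fixed at another place; origin as the red bin's, 58 mm above the table; its tab's top is 130 mm above the table. Do not knock it.
- grey_bin: Grey bin of the same shape, fixed at another place; origin as the red bin's, 58 mm above the table. Do not knock it.
- ketchup: Red squeeze bottle, 60 mm diameter, 170 mm tall, origin under its middle. Leave alone.
- mustard: Yellow squeeze bottle, 54 mm diameter, 140 mm tall, origin under its middle. Leave alone.
- cup: White cup, 76 mm diameter, 85 mm tall, origin under its middle. Leave alone.
- wrench: Steel wrench lying on the bench. Leave alone.
- screwdriver: Screwdriver lying on the bench. Leave alone.
- carton: Cardboard carton, 90 by 70 by 60 mm, origin under its middle. Leave alone.

How it is judged:
On the way, in this order (a step that is already met when the one before it is completed fails the run):
1. the bin's lip is brought under the rail's near edge at the free place, with the bin still tilted (angle between the z axis of bin and the z axis of board, either way round between 0.07 and 0.6 rad and z of hook_toe in the frame of board below 0.0535 m and x of hook_toe in the frame of board between -0.034 and -0.011 m and y of hook_toe in the frame of free_place between -0.015 and 0.015 m), for 0.1 s.
2. the bin is tipped down flat on the rail and the foot clip has snapped (angle between the z axis of bin and the z axis of board, either way round below 0.04 rad and z of bin in the frame of board between 0.0475 and 0.0605 m and value of joint foot_clip below 0.0015 m and angle between the x axis of bin and the x axis of board, either way round below 0.06 rad and x of hook_toe in the frame of board below -0.011 m and y of bin in the frame of free_place between -0.012 and 0.012 m and x of bin in the frame of free_place between -0.016 and 0.016 m), for 0.2 s.
At the end, for the whole second after the job is handed in: The red bin lies flat on the rail (0.04 rad; origin 47.5-60.5 mm above the board's origin), hook under the near edge, foot clip snapped under the far edge (under 1.5 mm open), square within 0.06 rad, within 12 mm of the middle of the free place along the rail, at rest and released (all of step 2 and linear speed of bin below 0.02 m/s and angular speed of bin below 0.1 rad/s); the robot touches nothing.
It fails at once if more than 30 N between the bin and the rail or its board (contact force between bin and board above 30 N).
It fails at once if a bin already on the rail is knocked (more than 8 N) (contact force between any of blue_bin, grey_bin and anything else above 8 N).
It fails at once if a bystander is moved by more than 20 mm (distance of any of ketchup, mustard, cup, wrench, screwdriver, carton from where it was at the start of the episode above 0.02 m).
It also fails if it takes over 58 s, if anything falls off the work surface, if the arm or the gripper's body presses on something with over 40 N, if the wrist force passes 120 N, or if a joint passes its speed limit or range.

ROBOT

A 7-joint arm with a two-finger parallel gripper is mounted at the origin on the work surface. World frame = base frame: x ahead of the robot, y to its left, z up, the work surface at z = 0. Lengths are in m, angles in rad, forces in N, time in s.
With the tool pointing down it reaches from about 0.425 to 0.875 m from the base axis. Payload 4.7 kg.
Tool frame: the origin (TCP) lies on the centre line of the jaws, within the pads' length; the fingertips stand ahead of it and the grasp point (between the pads) lies 8 mm behind it (ctrl.finger_overhang is the x of the fingertips in the tool frame, in m); x points along the fingers, z is the direction in which the jaws open and shut, and the axes are right-handed (so a half turn about x gives the same grasp; the last joint's range is limited). The gripper opens to 87 mm and grips with 3 to 60 N. Pads are 19 mm wide; open, the fingers measure 117 mm over their backs; the gripper's body (75 mm by 190 mm) begins 51 mm behind the grasp point.
Start: joints at [-1.146, 0.321, -0.07, 1.45, 0.023, 1.371, -0.057], TCP at [0.26, 0.596, 0.234] pointing down, gripper open.
Joint ranges: [-2.86, 2.86], [-0.3, 2.09], [-1.38, 1.24], [0.06, 2.45], [-1.56, 4.7], [0.09, 2.05], [-2.69, 2.69]. Speed limits (rad/s): [2.57, 2.57, 3.14, 3.14, 3.14, 3.14, 3.14].

INTERFACE

Orientations are given as a rotation vector (axis times angle).
In Python, from bench import readout, viewer, job, nets, ctrl gives the robot as it stands.
- The arm moves only by the shell command python3 -m creep 'ROWS' [FORCE]. ROWS is JSON, a list of rows, each an object with "linear": the shift along the tool's x, y, z in m, a list of three; "twist": the turn, a rotation vector about the tool's x, y, z in degrees, a list of three; "fingers": the gripper's target within -1 to 1 (shut at 1, half-way at 0, fully open at -1). A call has 1 to 8 rows; each row is the pose to reach, as a shift and turn from the pose commanded when the call began, along the tool's axes at that moment; what a row does not reach only later rows make up. A row lasts 1/12 s, in which the tool goes at most 41.7 mm and 7.16 degrees, less where a joint would pass 70% of its speed; a pose out of reach is approached as far as the arm can. A call with a gripper value outside its range is refused whole. The fingers move at their own pace and stop on an object; FORCE is the grip in N (left out, the last holds). Time passes only in rows, so rows that repeat a pose let the fingers close. It gives the time, the measured TCP pose, the force and the opening at its end, in the units of the state.
- readout.get_state(): the state, without advancing time (a new reading comes with each control period).
- viewer.get_image(name): name is "side" or "top"; returns (picture, depth): 420x560x3 uint8, red, green, blue; 420x560 float32, m along the optical axis (not along the pixel's ray), 0 where there is no reading.
- viewer.camera_params(name): a dict with "K" (3x3 intrinsics, pixels), "cam_to_world" (4x4, takes a point from camera to world coordinates). Camera axes: x right, y down, z forward; pixel columns grow to the right and rows downward; lengths in m; the calibration is good to about 2 mm. A picture is of the moment at which its call begins. camera_params takes no time and is no camera call.
- job.close_job(): hands the job in, once; it reports no verdict.
Trained networks look in the newest picture that a camera, given by its name, has taken for a name from the list of things; names that differ only in an ending like _2 or _b are one class to them, and where a whole thing is asked for, a point or a joint stands for the part that bears it (a point fixed in the world has none). Each returns a list of dicts, best first, with "conf" (0 to 1); they miss things now and then, are a little off and sometimes report something else, mostly with a low value. They report only what shows in the picture. A call takes as long as a camera call.
- nets.boxes_of(camera, label): "centre" ([x, y, z] in m, in world coordinates, good to about 4 mm: the middle of the surface that is visible of it).
- nets.place_of(camera, label): "centre" ([x, y, z] in m, in world coordinates, good to about 4 mm: a listed point, or the origin of a listed thing).
The state is a dict: "time": time; "joint_positions": joint angles; "qd": joint speeds; "joint_torque": joint torques, N m; "position": TCP position; "tool_rot": TCP orientation; "ft_force": force on the tool from outside, world axes, zero at the start; "torque": the same for the moment, N m; "grip_width": opening from 0.0 (shut) to 1.0 (fully open).
Only numpy, scipy, OpenCV 4.12 (cv2) and the standard library are available. Lean on these libraries where they do the work, as an engineer would, in place of code of your own. Each camera call takes 0.05 s, during which the arm holds its last target.

## Working session

There is one attempt and no reset: what is moved stays moved. The work goes in short steps, Python scripts to look and compute and a shell command to move; the robot and the scene stay as the last step left them, time stands still between calls to the robot, and variables do not carry over. Pictures are saved under pics/ and viewed, and the job is handed in when it is done.

```bash
ls; mkdir -p pics
cat > h.py <<'E'
import numpy as np, cv2
from bench import readout, viewer, job, nets, ctrl
from scipy.spatial.transform import Rotation as R
def snap(cam,fn):
    im,d=viewer.get_image(cam); cv2.imwrite('pics/'+fn,im[:,:,::-1]); return im,d
def st():
    s=readout.get_state(); print('t',round(s['time'],2),'p',np.round(s['position'],4),'f',np.round(s['ft_force'],1),'w',round(s['grip_width'],3)); return s
def cloud(cam,d):
    P=viewer.camera_params(cam);K=np.array(P['K']);T=np.array(P['cam_to_world'])
    v,u=np.mgrid[:d.shape[0],:d.shape[1]]
    c=np.stack([(u-K[0,2])/K[0,0]*d,(v-K[1,2])/K[1,1]*d,d],-1)
    return c@T[:3,:3].T+T[:3,3]
E
python3 - <<'E'
from h import *
s=st(); print(R.from_rotvec(s['tool_rot']).as_matrix().round(3), ctrl.finger_overhang)
for c in ['top','side']:
    im,d=snap(c,c+'0.png'); np.save(c+'0.npy',d); print(viewer.camera_params(c))
for c in ['top','side']:
    for l in ['bin','free_place','board','grip_tab']:
        print(c,l,[(np.round(x['centre'],4),round(x['conf'],2)) for x in nets.place_of(c,l)])
st()
E
```

```text
pics
t 0.0 p [0.2594 0.5954 0.2324] f [ 0.  -1.1 -0.2] w 0.998
[[-0.001 -0.917  0.399]
 [-0.002  0.399  0.917]
 [-1.    -0.    -0.002]] 0.011
{'K': array([[409.19169313,   0.        , 278.0405388 ],
       [  0.        , 409.19169313, 211.10362746],
       [  0.        ,   0.        ,   1.        ]]), 'cam_to_world': array([[-0.04680343, -0.97448824,  0.21950422,  0.35224983],
       [-0.99890051,  0.04506816, -0.01290899,  0.01578357],
       [ 0.00268701, -0.21986706, -0.97552614,  1.13320768],
       [ 0.        ,  0.        ,  0.        ,  1.        ]])}
{'K': array([[502.1647693 ,   0.        , 278.80719174],
       [  0.        , 502.1647693 , 202.1591044 ],
       [  0.        ,   0.        ,   1.        ]]), 'cam_to_world': array([[ 0.83047868, -0.37894891,  0.40829264,  0.01248737],
       [-0.55668117, -0.591264  ,  0.58353488, -0.792531  ],
       [ 0.02027883, -0.7119021 , -0.70198587,  1.03745355],
       [ 0.        ,  0.        ,  0.        ,  1.        ]])}
top bin [(array([ 0.4915, -0.2983,  0.0195]), 0.89)]
top free_place [(array([0.6001, 0.2053, 0.0541]), 0.42)]
top board [(array([0.5889, 0.1253, 0.0007]), 0.69)]
top grip_tab [(array([ 0.491 , -0.2963,  0.0686]), 0.85), (array([ 0.4631, -0.2934,  0.0099]), 0.59), (array([0.5891, 0.1292, 0.0478]), 0.47), (array([0.6046, 0.2045, 0.0567]), 0.34)]
side bin [(array([ 0.491 , -0.2971,  0.0171]), 0.88)]
side free_place []
side board [(array([ 0.5858,  0.1236, -0.003 ]), 0.72)]
side grip_tab [(array([ 0.4878, -0.2964,  0.0705]), 0.55)]
t 0.5 p [0.2595 0.5959 0.2335] f [ 0.1  0.3 -0.3] w 1.003
```

View pics/top0.png

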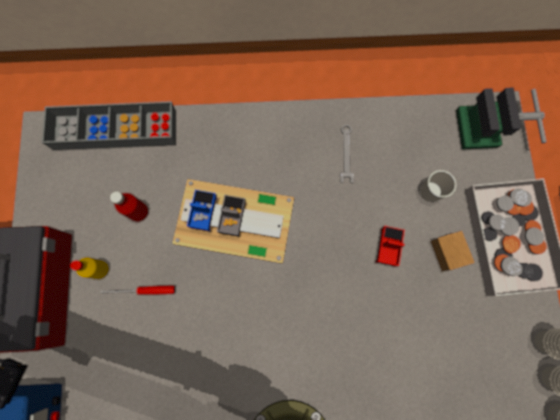

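View pics/side0.png

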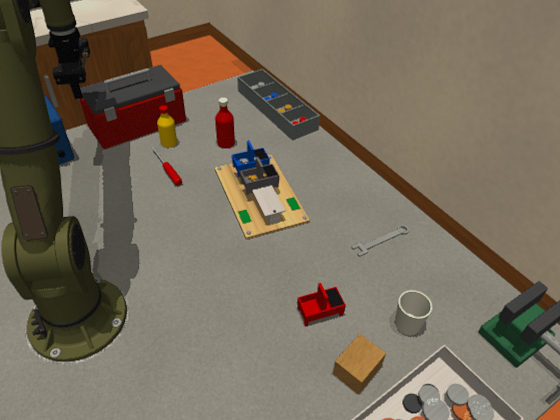

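Run:
```python
from h import *
im=cv2.imread('pics/top0.png');d=np.load('top0.npy');P=cloud('top',d)
sd=cv2.imread('pics/side0.png');ds=np.load('side0.npy');Q=cloud('side',ds)
a=cv2.resize(im[165:275,165:305],None,fx=4,fy=4,interpolation=cv2.INTER_CUBIC);b=cv2.resize(im[215:275,365:475],None,fx=4,fy=4,interpolation=cv2.INTER_CUBIC)
cv2.imwrite('pics/c1.png',a);cv2.imwrite('pics/c2.png',b)
cv2.imwrite('pics/c3.png',cv2.resize(sd[145:240,205:315],None,fx=5,fy=5,interpolation=cv2.INTER_CUBIC))
cv2.imwrite('pics/c4.png',cv2.resize(sd[275:330,285:360],None,fx=8,fy=8,interpolation=cv2.INTER_CUBIC))
for n,I,PP in [('top',im,P),('side',sd,Q)]:
    h=cv2.cvtColor(I,cv2.COLOR_BGR2HSV)
    m=((h[...,0]>45)&(h[...,0]<75)&(h[...,1]>150)).astype(np.uint8)
    k,l,s,c=cv2.connectedComponentsWithStats(m)
    for i in range(1,k):
        if s[i,4]>20: print(n,s[i],c[i].round(1),np.median(PP[l==i],0).round(4), (PP[l==i].min(0)+PP[l==i].max(0))/2)
    # board wood
    X=PP; m=(np.abs(X[...,2]-0.012)<0.006)&(h[...,0]>8)&(h[...,0]<30)&(h[...,1]>60)&(X[...,0]>.45)&(X[...,0]<.75)&(abs(X[...,1]-.12)<.25)
    m=cv2.morphologyEx(m.astype(np.uint8),cv2.MORPH_OPEN,np.ones((3,3)))
    xy=X[m>0][:,:2].astype(np.float32); print(n,'board rect',cv2.minAreaRect(xy),X[m>0][:,2].mean())
    # rail
    m=(X[...,2]>.04)&(X[...,2]<.07)&(h[...,1]<50)&(h[...,2]>130)&(X[...,0]>.45)&(X[...,0]<.75)&(X[...,1]<.12)&(X[...,1]>-.05)
    m=cv2.morphologyEx(m.astype(np.uint8),cv2.MORPH_OPEN,np.ones((3,3)))
    xy=X[m>0][:,:2].astype(np.float32); print(n,'rail rect',cv2.minAreaRect(xy),np.median(X[m>0][:,2]),m.sum())
    # red bin
    m=(X[...,2]>.025)&(X[...,0]>.4)&(X[...,0]<.58)&(X[...,1]<-.23)&(X[...,1]>-.36)&((h[...,0]<8)|(h[...,0]>170)|(h[...,2]<60))
    xy=X[m][:,:2].astype(np.float32);print(n,'bin',cv2.minAreaRect(xy))
    t=m&(X[...,2]>.06); xy=X[t][:,:2].astype(np.float32);print(n,'tab',cv2.minAreaRect(xy),X[t][:,2].max())
    t=m&(X[...,2]>.036)&(X[...,2]<.056)&(h[...,2]<70)&(h[...,1]<150); xy=X[t][:,:2].astype(np.float32);print(n,'ledge',cv2.minAreaRect(xy))
    print(n,'tilt bins')
```

```text
top [259 196  16   7  85] [266.4 199. ] [0.6403 0.0329 0.0139] [0.64094018 0.03183159 0.01562363]
top [250 247  15   8  94] [256.9 250.4] [0.4968 0.0639 0.0139] [0.49635381 0.06376395 0.01352954]
top board rect ((0.5847843885421753, 0.12500685453414917), (0.3104037940502167, 0.1906518191099167), 77.28519439697266) 0.012937651443849537
top rail rect ((0.5641756057739258, 0.04736735299229622), (0.10579626262187958, 0.06043186038732529), 77.73207092285156) 0.054906532596587954 860
top bin ((0.48901787400245667, -0.2979469895362854), (0.05733632668852806, 0.10149326175451279), 75.04999542236328)
top tab ((0.48842257261276245, -0.2967655062675476), (0.04315940663218498, 0.008670171722769737), 76.49662017822266) 0.09574217258415496
top ledge ((0.5216202735900879, -0.30548954010009766), (0.043338432908058167, 0.02299903891980648), 75.01232147216797)
top tilt bins
side [287 198  13  12  94] [292.9 203.4] [0.6399 0.032  0.0135] [0.63884061 0.03353286 0.0137273 ]
side [238 210  13  13 105] [244.2 216. ] [0.4954 0.0645 0.0133] [0.49489823 0.06579714 0.01305083]
side board rect ((0.5826877951622009, 0.12392333894968033), (0.3133135437965393, 0.194717675447464), 76.70874786376953) 0.012615060099203308
side rail rect ((0.5642642974853516, 0.0499311164021492), (0.11391161382198334, 0.06129743158817291), 75.06146240234375) 0.05460150894660898 563
side bin ((0.48762837052345276, -0.2969229817390442), (0.06145555526018143, 0.10173644125461578), 75.52755737304688)
side tab ((0.4868118464946747, -0.29692351818084717), (0.04548153281211853, 0.009009327739477158), 77.23753356933594) 0.09343394639536329
side ledge ((0.5217515230178833, -0.3050277829170227), (0.04821338504552841, 0.02709246054291725), 71.98323059082031)
side tilt bins
```

Run:
```python
import cv2,numpy as np
a=[cv2.imread(f'pics/c{i}.png') for i in (1,2,3,4)]
W=800;c=np.zeros((600,800,3),np.uint8)
r=lambda x,w,h:cv2.resize(x,(w,h))
c[:300,:382]=r(a[0],382,300);c[:300,390:800]=r(a[1],410,300)[:, :];c[300:,:347]=r(a[2],347,300);c[300:,391:800]=r(a[3],409,300)
cv2.imwrite('pics/comb.png',c)
```

```text
(no output)
```

View pics/comb.png

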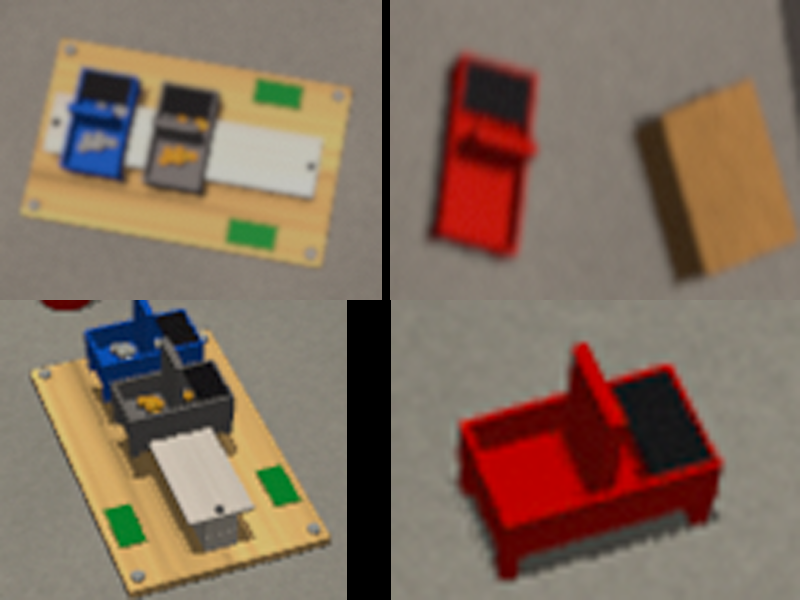

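```bash
cat >> h.py <<'E'
def Rt(yaw,th):
    b=R.from_euler('z',yaw,degrees=True)*R.from_euler('y',-th)
    M=b.as_matrix(); return np.stack([-M[:,2],M[:,1],M[:,0]],1), M
def plan(pos,yaw,th=0.):
    s=st(); R0=R.from_rotvec(s['tool_rot']).as_matrix(); Rd,_=Rt(yaw,th)
    d=R0.T@(np.array(pos)-s['position']); tw=np.degrees(R.from_matrix(R0.T@Rd).as_rotvec())
    print('linear',d.round(4),'twist',tw.round(2))
ZT=0.045  # TCP height in bin frame
def tcp_for(binp,yaw,th):
    _,M=Rt(yaw,th); return np.array(binp)+M@[0,0,ZT]
def binpose(s=None):
    s=s or readout.get_state(); T=R.from_rotvec(s['tool_rot']).as_matrix()
    M=np.stack([T[:,2],T[:,1],-T[:,0]],1); return np.array(s['position'])-M@[0,0,ZT],M
F=np.array([0.5677,0.0478,0.012]); BY=-12.6
B=R.from_euler('z',BY,degrees=True).as_matrix()
E
python3 - <<'E'
from h import *
plan([0.53,0.10,0.25],20); plan([0.4885,-0.297,0.17],-13.8)
E
```

```text
t 0.5 p [0.2595 0.5959 0.2335] f [ 0.1  0.3 -0.3] w 1.003
linear [-0.0165 -0.446  -0.3467] twist [46.47 -0.    0.  ]
t 0.5 p [0.2595 0.5959 0.2335] f [ 0.1  0.3 -0.3] w 1.003
linear [ 0.0636 -0.5664 -0.7272] twist [80.27 -0.    0.  ]
```

```bash
python3 -m creep '[{"linear":[-0.0165,-0.446,-0.3467],"twist":[46.5,0,0],"fingers":-1},{"linear":[-0.0165,-0.446,-0.3467],"twist":[46.5,0,0],"fingers":-1},{"linear":[-0.0165,-0.446,-0.3467],"twist":[46.5,0,0],"fingers":-1},{"linear":[-0.0165,-0.446,-0.3467],"twist":[46.5,0,0],"fingers":-1},{"linear":[-0.0165,-0.446,-0.3467],"twist":[46.5,0,0],"fingers":-1},{"linear":[-0.0165,-0.446,-0.3467],"twist":[46.5,0,0],"fingers":-1},{"linear":[-0.0165,-0.446,-0.3467],"twist":[46.5,0,0],"fingers":-1},{"linear":[-0.0165,-0.446,-0.3467],"twist":[46.5,0,0],"fingers":-1}]'
python3 - <<'E'
from h import *
plan([0.53,0.0,0.25],10)
E
```

```text
time: 1.17
position: [0.4198, 0.3015, 0.2438]
tool_rot: [-0.271, 1.553, 0.272]
ft_force: [1.0, 0.5, 0.5]
grip_width: 1.002
t 1.17 p [0.4198 0.3015 0.2438] f [1.  0.5 0.5] w 1.002
linear [-0.0064 -0.321   0.0015] twist [ 9.81  0.05 -0.04]
```

```bash
python3 -m creep '[{"linear":[-0.006,-0.321,0.0015],"twist":[9.8,0,0],"fingers":-1},{"linear":[-0.006,-0.321,0.0015],"twist":[9.8,0,0],"fingers":-1},{"linear":[-0.006,-0.321,0.0015],"twist":[9.8,0,0],"fingers":-1},{"linear":[-0.006,-0.321,0.0015],"twist":[9.8,0,0],"fingers":-1},{"linear":[-0.006,-0.321,0.0015],"twist":[9.8,0,0],"fingers":-1},{"linear":[-0.006,-0.321,0.0015],"twist":[9.8,0,0],"fingers":-1},{"linear":[-0.006,-0.321,0.0015],"twist":[9.8,0,0],"fingers":-1},{"linear":[-0.006,-0.321,0.0015],"twist":[9.8,0,0],"fingers":-1}]'
python3 - <<'E'
from h import *
plan([0.4885,-0.297,0.17],-13.8)
E
```

```text
time: 1.83
position: [0.5308, -0.0024, 0.25]
tool_rot: [-0.137, 1.565, 0.136]
ft_force: [-0.4, -0.3, 0.3]
grip_width: 1.003
t 1.83 p [ 0.5308 -0.0024  0.25  ] f [-0.4 -0.3  0.3] w 1.003
linear [ 0.0802 -0.2828 -0.0928] twist [23.75  0.1   0.05]
```

```bash
python3 -m creep '[{"linear":[0.08,-0.283,-0.093],"twist":[23.75,0,0],"fingers":-1},{"linear":[0.08,-0.283,-0.093],"twist":[23.75,0,0],"fingers":-1},{"linear":[0.08,-0.283,-0.093],"twist":[23.75,0,0],"fingers":-1},{"linear":[0.08,-0.283,-0.093],"twist":[23.75,0,0],"fingers":-1},{"linear":[0.08,-0.283,-0.093],"twist":[23.75,0,0],"fingers":-1},{"linear":[0.08,-0.283,-0.093],"twist":[23.75,0,0],"fingers":-1},{"linear":[0.08,-0.283,-0.093],"twist":[23.75,0,0],"fingers":-1},{"linear":[0.08,-0.283,-0.093],"twist":[23.75,0,0],"fingers":-1}]'
python3 - <<'E'
from h import *
plan([0.4880,-0.297,0.063],-13.8)
E
```

```text
time: 2.5
position: [0.4854, -0.2989, 0.1686]
tool_rot: [0.189, 1.563, -0.194]
ft_force: [-0.6, 1.0, 1.1]
grip_width: 1.002
t 2.5 p [ 0.4854 -0.2989  0.1686] f [-0.6  1.   1.1] w 1.002
linear [0.1055 0.0029 0.0021] twist [-0.16 -0.04  0.2 ]
```

```bash
python3 -m creep '[{"linear":[0.03,0.001,0.001],"twist":[0,0,0],"fingers":-1},{"linear":[0.06,0.001,0.001],"twist":[0,0,0],"fingers":-1},{"linear":[0.085,0.001,0.001],"twist":[0,0,0],"fingers":-1},{"linear":[0.1,0.001,0.001],"twist":[0,0,0],"fingers":-1},{"linear":[0.106,0.001,0.001],"twist":[0,0,0],"fingers":-1},{"linear":[0.106,0.001,0.001],"twist":[0,0,0],"fingers":-1}]' 40
python3 - <<'E'
from h import *
plan([0.4880,-0.297,0.063],-13.8)
im,d=snap('top','t1.png'); snap('side','s1.png')
a=cv2.imread('pics/s1.png')[230:350,260:380]; cv2.imwrite('pics/s1c.png',cv2.resize(a,None,fx=5,fy=5))
E
```

```text
time: 3.0
position: [0.4889, -0.2914, 0.062]
tool_rot: [0.187, 1.565, -0.186]
ft_force: [-1.0, -0.1, -0.6]
grip_width: 0.997
t 3.0 p [ 0.4889 -0.2914  0.062 ] f [-1.  -0.1 -0.6] w 0.997
linear [-0.001  -0.0056  0.0004] twist [ 0.22 -0.15 -0.01]
```

View pics/s1c.png

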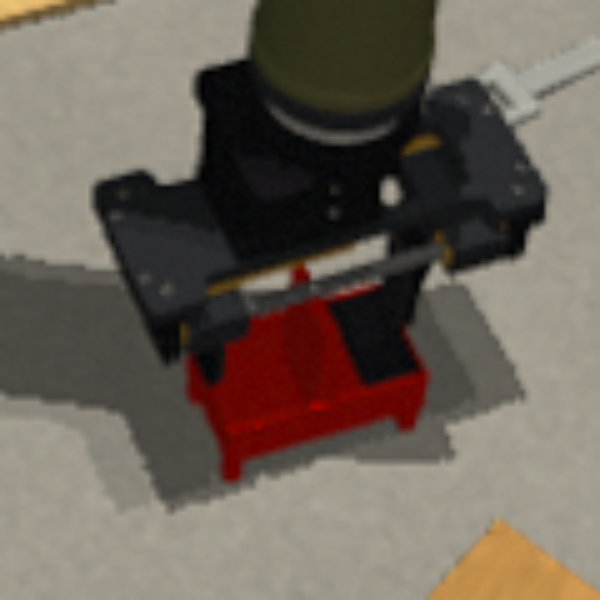

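```bash
python3 -m creep '[{"linear":[-0.001,-0.0055,0.0004],"twist":[0.2,0,0],"fingers":-1},{"linear":[-0.001,-0.0055,0.0004],"twist":[0.2,0,0],"fingers":-1},{"linear":[-0.001,-0.0055,0.0004],"twist":[0.2,0,0],"fingers":1},{"linear":[-0.001,-0.0055,0.0004],"twist":[0.2,0,0],"fingers":1},{"linear":[-0.001,-0.0055,0.0004],"twist":[0.2,0,0],"fingers":1},{"linear":[-0.001,-0.0055,0.0004],"twist":[0.2,0,0],"fingers":1},{"linear":[-0.001,-0.0055,0.0004],"twist":[0.2,0,0],"fingers":1},{"linear":[-0.001,-0.0055,0.0004],"twist":[0.2,0,0],"fingers":1}]' 45; python3 -m creep '[{"linear":[0,0,0],"twist":[0,0,0],"fingers":1},{"linear":[0,0,0],"twist":[0,0,0],"fingers":1},{"linear":[0,0,0],"twist":[0,0,0],"fingers":1},{"linear":[0,0,0],"twist":[0,0,0],"fingers":1}]' 45
python3 - <<'E'
from h import *
plan([0.4880,-0.297,0.20],-12.6)
E
```

```text
time: 3.77
position: [0.4889, -0.2973, 0.0643]
tool_rot: [0.189, 1.563, -0.189]
ft_force: [-0.1, 0.3, -0.0]
grip_width: 0.631
time: 4.1
position: [0.4889, -0.2974, 0.0643]
tool_rot: [0.189, 1.562, -0.189]
ft_force: [0.5, 0.1, -0.3]
grip_width: 0.327
t 4.1 p [ 0.4889 -0.2974  0.0643] f [ 0.5  0.1 -0.3] w 0.327
linear [-0.1357  0.0002 -0.0009] twist [-1.18  0.   -0.  ]
```

```bash
python3 -m creep '[{"linear":[0,0,0],"twist":[0,0,0],"fingers":1},{"linear":[0,0,0],"twist":[0,0,0],"fingers":1},{"linear":[0,0,0],"twist":[0,0,0],"fingers":1},{"linear":[0,0,0],"twist":[0,0,0],"fingers":1},{"linear":[0,0,0],"twist":[0,0,0],"fingers":1}]' 45
python3 -m creep '[{"linear":[0,0,0],"twist":[0,0,0],"fingers":1},{"linear":[-0.01,0,0],"twist":[0,0,0],"fingers":1},{"linear":[-0.03,0,0],"twist":[0,0,0],"fingers":1},{"linear":[-0.06,0,0],"twist":[0,0,0],"fingers":1},{"linear":[-0.1,0,0],"twist":[0,0,0],"fingers":1},{"linear":[-0.12,0,0],"twist":[0,0,0],"fingers":1},{"linear":[-0.13,0,0],"twist":[0,0,0],"fingers":1}]' 45
python3 - <<'E'
from h import *
st(); snap('side','s2.png')
a=cv2.imread('pics/s2.png')[190:350,240:400]; cv2.imwrite('pics/s2c.png',cv2.resize(a,None,fx=4,fy=4)[:600])
E
```

```text
time: 4.52
position: [0.489, -0.2975, 0.0643]
tool_rot: [0.189, 1.562, -0.189]
ft_force: [0.1, -0.3, 0.1]
grip_width: 0.088
time: 5.1
position: [0.4899, -0.2986, 0.1983]
tool_rot: [0.188, 1.557, -0.19]
ft_force: [0.5, -0.3, -2.2]
grip_width: 0.087
t 5.1 p [ 0.4899 -0.2986  0.1983] f [ 0.5 -0.3 -2.2] w 0.087
```

View pics/s2c.png

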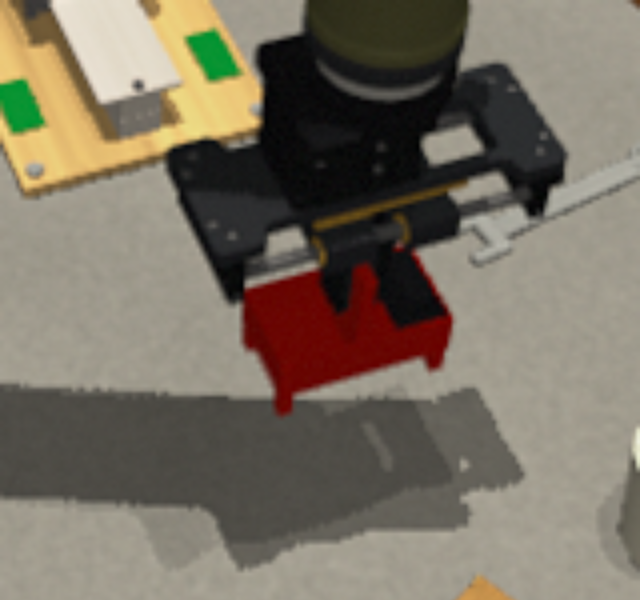

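```bash
sed -i 's/^ZT=.*/ZT=0.0463/' h.py
cat >> h.py <<'E'
def tgt(X,Y,Zt,th):  # bin origin in board axes rel F (mm), height above table mm
    p=F*[1,1,0]+B@np.array([X,Y,0])/1e3+[0,0,Zt/1e3]; return tcp_for(p,BY,th)
def rep():
    s=st(); o,M=binpose(s); f=lambda p:(B.T@(o+M@(np.array(p)/1e3)-F*[1,1,0])*1e3).round(1)
    Mb=B.T@M; print('bin',f([0,0,0]),'toe',f([-25,0,-7.5]),'tilt',round(float(np.arctan2(Mb[2,0],Mb[0,0])),3),'yaw',round(float(np.degrees(np.arctan2(Mb[1,0],Mb[0,0]))),2),'fB',(B.T@s['ft_force']).round(1))
E
python3 - <<'E'
from h import *
rep(); p=tgt(-18,0,130,.32);print(p); plan(p,BY,.32)
E
```

```text
t 5.15 p [ 0.4902 -0.2985  0.1984] f [ 1.2 -0.1 -0.5] w 0.089
bin [ 2.000e-01 -3.549e+02  1.521e+02] toe [ -24.8 -354.4  144.5] tilt 0.006 yaw -1.2 fB [ 1.2  0.2 -0.5]
[0.53591983 0.05490371 0.1739496 ]
t 5.15 p [ 0.4902 -0.2985  0.1984] f [ 1.2 -0.1 -0.5] w 0.089
linear [ 0.0242  0.3542 -0.0401] twist [ -1.19 -18.01   0.2 ]
```

```bash
python3 -m creep '[{"linear":[0.0,0.03,0],"twist":[0,-6,0],"fingers":1},{"linear":[0.005,0.07,-0.005],"twist":[0,-12,0],"fingers":1},{"linear":[0.01,0.11,-0.01],"twist":[-1.2,-18,0.2],"fingers":1},{"linear":[0.015,0.15,-0.02],"twist":[-1.2,-18,0.2],"fingers":1},{"linear":[0.02,0.19,-0.03],"twist":[-1.2,-18,0.2],"fingers":1},{"linear":[0.024,0.23,-0.04],"twist":[-1.2,-18,0.2],"fingers":1},{"linear":[0.024,0.265,-0.04],"twist":[-1.2,-18,0.2],"fingers":1},{"linear":[0.024,0.3,-0.04],"twist":[-1.2,-18,0.2],"fingers":1}]'
python3 - <<'E'
from h import *
rep(); p=tgt(-18,0,110,.32); plan(p,BY,.32)
E
```

```text
time: 5.82
position: [0.5191, 0.0054, 0.1679]
tool_rot: [0.137, 1.255, -0.189]
ft_force: [1.8, -0.1, -2.0]
grip_width: 0.09
t 5.82 p [0.5191 0.0054 0.1679] f [ 1.8 -0.1 -2. ] w 0.09
bin [-24.1 -52.  123.9] toe [-45.6 -52.  109.1] tilt 0.31 yaw 0.1 fB [ 1.8  0.2 -2. ]
t 5.82 p [0.5191 0.0054 0.1679] f [ 1.8 -0.1 -2. ] w 0.09
linear [0.015  0.052  0.0012] twist [ 0.1  -0.55  0.02]
```

```bash
python3 -m creep '[{"linear":[0.003,0.02,0],"twist":[0,0,0],"fingers":1},{"linear":[0.006,0.04,0],"twist":[0,0,0],"fingers":1},{"linear":[0.01,0.052,0.001],"twist":[0,-0.5,0],"fingers":1},{"linear":[0.015,0.052,0.001],"twist":[0,-0.5,0],"fingers":1},{"linear":[0.015,0.052,0.001],"twist":[0,-0.5,0],"fingers":1},{"linear":[0.015,0.052,0.001],"twist":[0,-0.5,0],"fingers":1}]'
python3 - <<'E'
from h import *
rep(); p=tgt(-16,0,85,.32); plan(p,BY,.32)
sd,ds=snap('side','s3.png'); im,d=snap('top','t3.png')
cv2.imwrite('pics/s3c.png',cv2.resize(sd[110:260,190:340,::-1],None,fx=4,fy=4,interpolation=cv2.INTER_CUBIC)[:600])
cv2.imwrite('pics/t3c.png',cv2.resize(im[165:275,165:305,::-1],None,fx=5,fy=5,interpolation=cv2.INTER_CUBIC))
np.savez('d3.npz',ds=ds,d=d)
E
```

```text
time: 6.32
position: [0.5369, 0.0513, 0.1547]
tool_rot: [0.137, 1.246, -0.193]
ft_force: [0.9, 0.6, -1.1]
grip_width: 0.09
t 6.32 p [0.5369 0.0513 0.1547] f [ 0.9  0.6 -1.1] w 0.09
bin [-16.3  -3.4 110.7] toe [-37.6  -3.4  95.8] tilt 0.32 yaw -0.03 fB [ 0.7  0.8 -1.1]
t 6.32 p [0.5369 0.0513 0.1547] f [ 0.9  0.6 -1.1] w 0.09
linear [ 0.0245  0.0033 -0.0079] twist [-0.03 -0.01  0.12]
```

View pics/s3c.png

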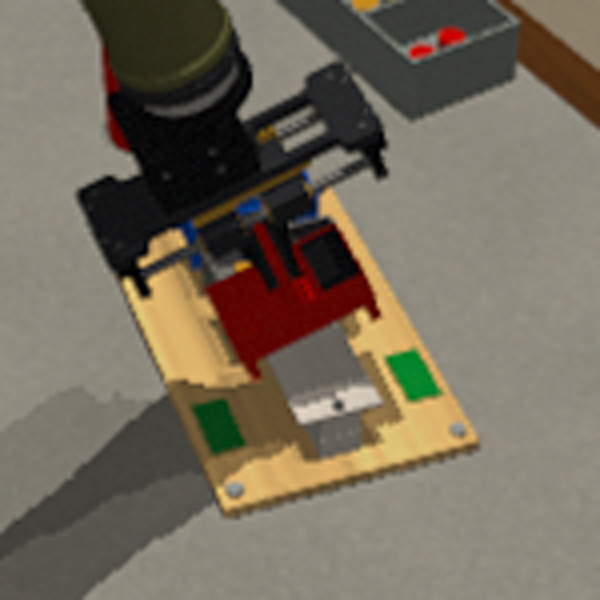

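View pics/t3c.png

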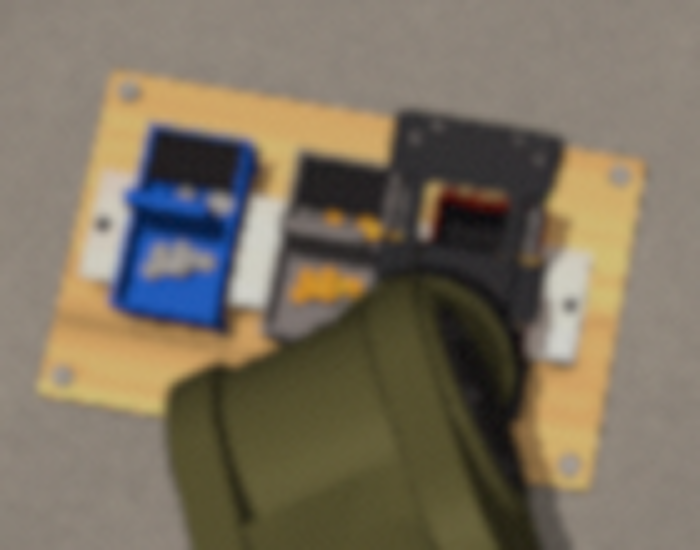

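Run:
```python
from h import *
z=np.load('d3.npz'); o,M=binpose()
for n,fn,d in [('side','s3.png',z['ds'])]:
    I=cv2.imread('pics/'+fn);h=cv2.cvtColor(I,cv2.COLOR_BGR2HSV);X=(cloud(n,d)-o)@M*1e3
    red=((h[...,0]<8)|(h[...,0]>172))&(h[...,1]>150)&(np.abs(X)<[70,50,90]).all(-1)
    q=X[red]; print(n,'n',len(q),np.percentile(q,[1,50,99],axis=0).round(1))
    w=q[(q[:,2]<22)&(q[:,2]>3)]; print('side wall y',np.percentile(w[:,1],[2,10,50]).round(1),'want -28')
    t=q[(q[:,2]>35)]; print('tab y',np.percentile(t,[3,97],axis=0).round(1))
    l=X[(h[...,2]<70)&(abs(X[...,2]-28)<4)&(X[...,0]>18)&(X[...,0]<55)&(abs(X[...,1])<40)]; print('ledge',np.percentile(l,[2,98],axis=0).round(1))
```

```text
side n 691 [[-50.3 -31.   -4.8]
 [ -7.7 -18.7  17.3]
 [ 45.3  28.5  74.6]]
side wall y [-30.6 -29.    0.1] want -28
tab y [[-15.6 -23.2  36.5]
 [  3.2   8.4  81.4]]
ledge [[ 18.7 -24.4  24.8]
 [ 45.3  26.4  31.3]]
```

```bash
python3 -m creep '[{"linear":[0.012,0.002,-0.004],"twist":[0,0,0],"fingers":1},{"linear":[0.0245,0.0033,-0.008],"twist":[0,0,0],"fingers":1},{"linear":[0.0245,0.0033,-0.008],"twist":[0,0,0],"fingers":1},{"linear":[0.0245,0.0033,-0.008],"twist":[0,0,0],"fingers":1}]'
python3 - <<'E'
from h import *
rep(); p=tgt(-16,0,66,.32); plan(p,BY,.32)
E
```

```text
time: 6.75
position: [0.5386, 0.0551, 0.1302]
tool_rot: [0.137, 1.244, -0.192]
ft_force: [0.4, -0.6, -2.4]
grip_width: 0.087
t 6.75 p [0.5386 0.0551 0.1302] f [ 0.4 -0.6 -2.4] w 0.087
bin [-15.4   0.7  86.3] toe [-36.7   0.7  71.3] tilt 0.322 yaw -0.04 fB [ 0.5 -0.5 -2.4]
t 6.75 p [0.5386 0.0551 0.1302] f [ 0.4 -0.6 -2.4] w 0.087
linear [ 0.0191 -0.0008 -0.0069] twist [-0.04  0.1   0.05]
```

```bash
python3 -m creep '[{"linear":[0.006,-0.0005,-0.0025],"twist":[0,0,0],"fingers":1},{"linear":[0.0125,-0.0005,-0.0045],"twist":[0,0,0],"fingers":1},{"linear":[0.019,-0.0005,-0.0068],"twist":[0,0,0],"fingers":1},{"linear":[0.019,-0.0005,-0.0068],"twist":[0,0,0],"fingers":1},{"linear":[0.019,-0.0005,-0.0068],"twist":[0,0,0],"fingers":1}]'
python3 - <<'E'
from h import *
rep()
E
python3 -m creep '[{"linear":[0.001,0,-0.0003],"twist":[0,0,0],"fingers":1},{"linear":[0.0019,0,-0.0006],"twist":[0,0,0],"fingers":1},{"linear":[0.0019,0,-0.0006],"twist":[0,0,0],"fingers":1}]'
python3 - <<'E'
from h import *
rep()
E
```

```text
time: 7.17
position: [0.5382, 0.0556, 0.1098]
tool_rot: [0.137, 1.244, -0.191]
ft_force: [1.0, -0.0, -2.2]
grip_width: 0.088
t 7.17 p [0.5382 0.0556 0.1098] f [ 1.  -0.  -2.2] w 0.088
bin [-15.9   1.1  65.8] toe [-37.2   1.1  50.8] tilt 0.322 yaw 0.03 fB [ 1.   0.2 -2.2]
time: 7.42
position: [0.5388, 0.0558, 0.1085]
tool_rot: [0.137, 1.242, -0.19]
ft_force: [-0.2, -0.1, -2.1]
grip_width: 0.085
t 7.42 p [0.5388 0.0558 0.1085] f [-0.2 -0.1 -2.1] w 0.085
bin [-15.3   1.6  64.6] toe [-36.6   1.5  49.5] tilt 0.323 yaw 0.02 fB [-0.2 -0.2 -2.1]
```

```bash
for i in 1 2 3; do python3 -m creep '[{"linear":[0.0005,-0.0002,-0.00017],"twist":[0,0,0],"fingers":1},{"linear":[0.00095,-0.0004,-0.0003],"twist":[0,0,0],"fingers":1},{"linear":[0.00095,-0.0004,-0.0003],"twist":[0,0,0],"fingers":1}]' >/dev/null
python3 - <<'E'
from h import *
rep()
E
done
```

```text
t 7.67 p [0.5386 0.0553 0.1074] f [ 1.3  0.  -2.6] w 0.09
bin [-15.4   1.   63.5] toe [-36.7   1.   48.4] tilt 0.323 yaw 0.02 fB [ 1.2  0.3 -2.6]
t 7.92 p [0.5385 0.0549 0.1063] f [-0.3  0.6 -2.8] w 0.09
bin [-15.4   0.6  62.4] toe [-36.7   0.6  47.4] tilt 0.323 yaw 0.02 fB [-0.4  0.6 -2.8]
t 8.17 p [0.5384 0.0545 0.1053] f [ 0.1  0.3 -2.3] w 0.086
bin [-15.4   0.1  61.4] toe [-36.7   0.1  46.3] tilt 0.323 yaw 0.02 fB [ 0.1  0.3 -2.3]
```

```bash
python3 -m creep '[{"linear":[0.0005,0,-0.00017],"twist":[0,0,0],"fingers":1},{"linear":[0.00095,0,-0.0003],"twist":[0,0,0],"fingers":1},{"linear":[0.00095,0,-0.0003],"twist":[0,0,0],"fingers":1}]' >/dev/null
python3 -c 'from h import *; rep()'
python3 -m creep '[{"linear":[0.0005,0,-0.00017],"twist":[0,0,0],"fingers":1},{"linear":[0.00095,0,-0.0003],"twist":[0,0,0],"fingers":1},{"linear":[0.00095,0,-0.0003],"twist":[0,0,0],"fingers":1}]' >/dev/null
python3 -c 'from h import *; rep()'
```

```text
t 8.42 p [0.5384 0.0546 0.1043] f [-0.8 -0.5 -1.5] w 0.088
bin [-15.4   0.2  60.4] toe [-36.7   0.2  45.4] tilt 0.323 yaw 0.02 fB [-0.7 -0.7 -1.5]
t 8.67 p [0.5386 0.0546 0.1035] f [ 0.4  0.9 -1.8] w 0.094
bin [-15.2   0.3  59.5] toe [-36.6   0.3  44.5] tilt 0.323 yaw 0.02 fB [ 0.2  1.  -1.8]
```

```bash
python3 -m creep '[{"linear":[0.0005,0,-0.00017],"twist":[0,0,0],"fingers":1},{"linear":[0.00095,0,-0.0003],"twist":[0,0,0],"fingers":1},{"linear":[0.00095,0,-0.0003],"twist":[0,0,0],"fingers":1}]' >/dev/null
python3 -c 'from h import *; rep()'
```

```text
t 8.92 p [0.5388 0.0545 0.1031] f [-3.3 -0.1  4.1] w 0.092
bin [-15.    0.2  59.2] toe [-36.3   0.2  44.1] tilt 0.323 yaw 0.01 fB [-3.2 -0.8  4.1]
```

```bash
python3 -m creep '[{"linear":[-0.001,0,0],"twist":[0,0,0],"fingers":1},{"linear":[-0.0015,0,0],"twist":[0,0,0],"fingers":1},{"linear":[-0.0015,0,0.002],"twist":[0,0,0],"fingers":1},{"linear":[-0.0015,0,0.004],"twist":[0,0,0],"fingers":1},{"linear":[-0.0015,0,0.005],"twist":[0,0,0],"fingers":1},{"linear":[-0.0015,0,0.005],"twist":[0,0,0],"fingers":1}]' >/dev/null
python3 -c 'from h import *; rep()'
```

```text
t 9.42 p [0.543  0.0535 0.1055] f [-0.2 -0.4 -2.1] w 0.087
bin [-10.6   0.2  61.6] toe [-32.    0.2  46.5] tilt 0.323 yaw 0.01 fB [-0.1 -0.5 -2.1]
```

```bash
python3 -m creep '[{"linear":[0,0,0.001],"twist":[0,0,0],"fingers":1},{"linear":[0,0,0.002],"twist":[0,0,0],"fingers":1},{"linear":[0,0,0.003],"twist":[0,0,0],"fingers":1},{"linear":[0,0,0.003],"twist":[0,0,0],"fingers":1}]' >/dev/null
python3 -c 'from h import *; rep()'
python3 -m creep '[{"linear":[0,0,0.001],"twist":[0,0,0],"fingers":1},{"linear":[0,0,0.0015],"twist":[0,0,0],"fingers":1},{"linear":[0,0,0.0015],"twist":[0,0,0],"fingers":1}]' >/dev/null
python3 -c 'from h import *; rep()'
```

```text
t 9.75 p [0.5457 0.053  0.1066] f [-0.5  0.2 -1.8] w 0.088
bin [-7.9  0.3 62.7] toe [-29.2   0.3  47.6] tilt 0.323 yaw 0.01 fB [-0.5  0.1 -1.8]
t 10.0 p [0.547  0.0527 0.107 ] f [ 0.2  0.5 -2.3] w 0.088
bin [-6.6  0.3 63.1] toe [-27.9   0.3  48. ] tilt 0.323 yaw 0.02 fB [ 0.1  0.5 -2.3]
```

```bash
python3 -m creep '[{"linear":[0,0,0.001],"twist":[0,0,0],"fingers":1},{"linear":[0,0,0.0015],"twist":[0,0,0],"fingers":1},{"linear":[0,0,0.0015],"twist":[0,0,0],"fingers":1}]' >/dev/null
python3 -c 'from h import *; rep()'
```

```text
t 10.25 p [0.5484 0.0524 0.1074] f [-0.8  0.3 -1.7] w 0.084
bin [-5.2  0.3 63.5] toe [-26.5   0.3  48.5] tilt 0.323 yaw 0.02 fB [-0.9  0.1 -1.7]
```

```bash
python3 -m creep '[{"linear":[0,0,0.0005],"twist":[0,0,0],"fingers":1},{"linear":[0,0,0.001],"twist":[0,0,0],"fingers":1},{"linear":[0,0,0.001],"twist":[0,0,0],"fingers":1}]' >/dev/null
python3 -c 'from h import *; rep()'
```

```text
t 10.5 p [0.5491 0.0522 0.1076] f [-0.4  0.2 -2. ] w 0.084
bin [-4.5  0.3 63.7] toe [-25.8   0.3  48.6] tilt 0.323 yaw 0.02 fB [-0.4  0.1 -2. ]
```

```bash
python3 -m creep '[{"linear":[0,0,0.0005],"twist":[0,0,0],"fingers":1},{"linear":[0,0,0.001],"twist":[0,0,0],"fingers":1},{"linear":[0,0,0.001],"twist":[0,0,0],"fingers":1}]' >/dev/null
python3 -c 'from h import *; rep()'
```

```text
t 10.75 p [0.5494 0.0521 0.1075] f [-3.1  1.  -1. ] w 0.089
bin [-4.2  0.2 63.6] toe [-25.5   0.2  48.6] tilt 0.321 yaw 0.02 fB [-3.2  0.3 -1. ]
```

```bash
python3 -m creep '[{"linear":[0,0,0.0005],"twist":[0,0,0],"fingers":1},{"linear":[0,0,0.001],"twist":[0,0,0],"fingers":1},{"linear":[0,0,0.001],"twist":[0,0,0],"fingers":1}]' >/dev/null
python3 -c 'from h import *; rep()'
```

```text
t 11.0 p [0.5498 0.052  0.1075] f [-5.1  1.5 -2.3] w 0.091
bin [-3.8  0.1 63.5] toe [-25.2   0.1  48.5] tilt 0.32 yaw 0.03 fB [-5.3  0.3 -2.3]
```

```bash
cat >> h.py <<'E'
N=np.array([-31.5,53.8])
def hook(th,gx=0.4,gz=0.5):
    xc=-30.5+gx+4*np.sin(th); c,s=np.cos(th),np.sin(th)
    return N-np.array([c*xc+s*gz, s*xc-c*gz])
E
python3 - <<'E'
from h import *
rep()
for th in (.32,.27,.22,.18,.165):
    o=hook(th); print(th,o.round(2)); plan(tgt(o[0],0,o[1],th),BY,th)
E
```

```text
t 11.0 p [0.5498 0.052  0.1075] f [-5.1  1.5 -2.3] w 0.091
bin [-3.8  0.1 63.5] toe [-25.2   0.1  48.5] tilt 0.32 yaw 0.03 fB [-5.3  0.3 -2.3]
0.32 [-4.28 63.35]
t 11.0 p [0.5498 0.052  0.1075] f [-5.1  1.5 -2.3] w 0.091
linear [ 0.     -0.0002 -0.0005] twist [0.03 0.01 0.02]
0.27 [-3.65 62.03]
t 11.0 p [0.5498 0.052  0.1075] f [-5.1  1.5 -2.3] w 0.091
linear [ 0.0015 -0.0002  0.002 ] twist [0.03 2.88 0.02]
0.22 [-3.09 60.67]
t 11.0 p [0.5498 0.052  0.1075] f [-5.1  1.5 -2.3] w 0.091
linear [ 0.0032 -0.0002  0.0044] twist [0.03 5.74 0.02]
0.18 [-2.68 59.55]
t 11.0 p [0.5498 0.052  0.1075] f [-5.1  1.5 -2.3] w 0.091
linear [ 0.0046 -0.0002  0.0063] twist [0.03 8.04 0.02]
0.165 [-2.54 59.13]
t 11.0 p [0.5498 0.052  0.1075] f [-5.1  1.5 -2.3] w 0.091
linear [ 0.0051 -0.0002  0.007 ] twist [0.03 8.9  0.02]
```

```bash
python3 -m creep '[{"linear":[0,0,-0.001],"twist":[0,0,0],"fingers":1},{"linear":[0,0,-0.0018],"twist":[0,0,0],"fingers":1},{"linear":[0,0,-0.0018],"twist":[0,0,0],"fingers":1}]' >/dev/null
python3 - <<'E'
from h import *
rep()
for th in (.27,.22,.18):
    o=hook(th); plan(tgt(o[0],0,o[1],th),BY,th)
E
```

```text
t 11.25 p [0.5493 0.0521 0.1077] f [-2.6  0.6 -2.7] w 0.088
bin [-4.2  0.2 63.8] toe [-25.5   0.2  48.7] tilt 0.323 yaw 0.02 fB [-2.6  0.1 -2.7]
t 11.25 p [0.5493 0.0521 0.1077] f [-2.6  0.6 -2.7] w 0.088
linear [ 0.0019 -0.0002  0.0024] twist [ 0.02  3.05 -0.02]
t 11.25 p [0.5493 0.0521 0.1077] f [-2.6  0.6 -2.7] w 0.088
linear [ 0.0036 -0.0002  0.0048] twist [ 0.02  5.91 -0.02]
t 11.25 p [0.5493 0.0521 0.1077] f [-2.6  0.6 -2.7] w 0.088
linear [ 0.005  -0.0002  0.0067] twist [ 0.03  8.2  -0.02]
```

```bash
python3 -m creep '[{"linear":[0.001,0,0.0008],"twist":[0,1.5,0],"fingers":1},{"linear":[0.0018,0,0.0018],"twist":[0,3,0],"fingers":1},{"linear":[0.0026,0,0.003],"twist":[0,4.5,0],"fingers":1},{"linear":[0.0034,0,0.0042],"twist":[0,5.9,0],"fingers":1},{"linear":[0.0034,0,0.0042],"twist":[0,5.9,0],"fingers":1}]' >/dev/null
python3 - <<'E'
from h import *
rep()
for th in (.18,.165):
    o=hook(th); plan(tgt(o[0],0,o[1],th),BY,th)
E
```

```text
t 11.67 p [0.555  0.0508 0.1059] f [-2.5  1.5 -1.2] w 0.087
bin [-3.   0.2 60.7] toe [-25.7   0.2  47.9] tilt 0.22 yaw -0.03 fB [-2.7  0.9 -1.2]
t 11.67 p [0.555  0.0508 0.1059] f [-2.5  1.5 -1.2] w 0.087
linear [ 0.0012 -0.0002  0.0019] twist [-0.03  2.26 -0.01]
t 11.67 p [0.555  0.0508 0.1059] f [-2.5  1.5 -1.2] w 0.087
linear [ 0.0017 -0.0002  0.0026] twist [-0.03  3.12 -0.01]
```

```bash
python3 -m creep '[{"linear":[0.0006,0,0.0007],"twist":[0,1.1,0],"fingers":1},{"linear":[0.0012,0,0.0016],"twist":[0,2.2,0],"fingers":1},{"linear":[0.0012,0,0.0016],"twist":[0,2.2,0],"fingers":1}]' >/dev/null
python3 -c 'from h import *; rep(); print(readout.get_state()["torque"])'
python3 -m creep '[{"linear":[0.0003,0,0.0004],"twist":[0,0.5,0],"fingers":1},{"linear":[0.0006,0,0.0008],"twist":[0,1.1,0],"fingers":1},{"linear":[0.0006,0,0.0008],"twist":[0,1.1,0],"fingers":1}]' >/dev/null
python3 -c 'from h import *; rep(); print(readout.get_state()["torque"])'
```

```text
t 11.92 p [0.5568 0.0504 0.1053] f [-0.5  0.5 -1.2] w 0.088
bin [-2.8  0.2 59.8] toe [-26.    0.2  47.9] tilt 0.182 yaw -0.01 fB [-0.6  0.4 -1.2]
[0.17172429 0.67436796 0.04849991]
t 12.17 p [0.5577 0.0502 0.105 ] f [-0.9 -0.1 -0.3] w 0.092
bin [-2.8  0.2 59.3] toe [-26.2   0.2  47.9] tilt 0.163 yaw 0.01 fB [-0.8 -0.3 -0.3]
[-0.04807566  0.31019828 -0.05319208]
```

```bash
python3 -m creep '[{"linear":[0.0005,0,0.0004],"twist":[0,0.5,0],"fingers":1},{"linear":[0.001,0,0.0008],"twist":[0,0.8,0],"fingers":1},{"linear":[0.001,0,0.0008],"twist":[0,0.8,0],"fingers":1}]' >/dev/null
python3 -c 'from h import *; rep(); print(readout.get_state()["torque"])'
```

```text
t 12.42 p [0.5586 0.0501 0.1045] f [-2.1 -0.6  3.6] w 0.087
bin [-2.5  0.3 58.7] toe [-26.1   0.3  47.6] tilt 0.149 yaw 0.01 fB [-1.9 -1.1  3.6]
[-0.20502681  0.50057091  0.04767072]
```

```bash
python3 -m creep '[{"linear":[0,0,0],"twist":[0,0,0],"fingers":0.2},{"linear":[0,0,0],"twist":[0,0,0],"fingers":0.2},{"linear":[0,0,0],"twist":[0,0,0],"fingers":0.2},{"linear":[0,0,0],"twist":[0,0,0],"fingers":0.2},{"linear":[0,0,0],"twist":[0,0,0],"fingers":0.2},{"linear":[0,0,0],"twist":[0,0,0],"fingers":0.2},{"linear":[0,0,0],"twist":[0,0,0],"fingers":0.2}]' >/dev/null
python3 - <<'E'
from h import *
rep(); sd,ds=snap('side','s4.png')
cv2.imwrite('pics/s4c.png',cv2.resize(sd[110:260,190:340,::-1],None,fx=4,fy=4,interpolation=cv2.INTER_CUBIC))
E
```

```text
t 13.0 p [0.5579 0.0503 0.1037] f [ 0.5 -0.2 -0.5] w 0.389
bin [-3.3  0.3 57.9] toe [-26.9   0.3  46.8] tilt 0.148 yaw 0.03 fB [ 0.5 -0.1 -0.5]
```

View pics/s4c.png

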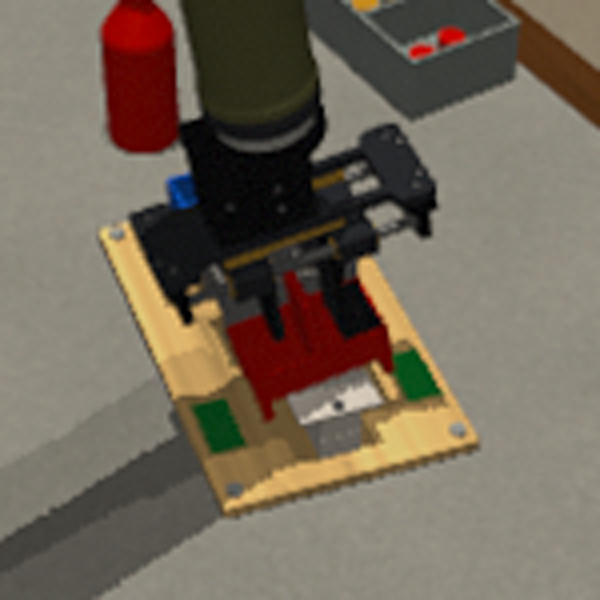

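```bash
python3 -m creep '[{"linear":[0.001,0,0],"twist":[0,0,0],"fingers":-0.1},{"linear":[0.002,0,0],"twist":[0,0,0],"fingers":-0.1},{"linear":[0.003,0,0],"twist":[0,0,0],"fingers":-0.1},{"linear":[0.004,0,0],"twist":[0,0,0],"fingers":-0.1}]' 60
python3 - <<'E'
from h import *
rep(); sd,ds=snap('side','s5.png')
cv2.imwrite('pics/s5c.png',cv2.resize(sd[140:230,230:320,::-1],None,fx=6,fy=6,interpolation=cv2.INTER_CUBIC))
o,M=binpose(); I=cv2.cvtColor(sd,cv2.COLOR_RGB2HSV);X=(cloud('side',ds)-o)@M*1e3
red=((I[...,0]<8)|(I[...,0]>172))&(I[...,1]>150)&(np.abs(X)<[70,50,90]).all(-1)
q=X[red&(X[...,1]<-24)&(X[...,2]<32)&(X[...,2]>0)]; 
# top rim of near-camera side wall: slope
b=[q[abs(q[:,0]-x)<4][:,2].max() for x in range(-40,45,8) if (abs(q[:,0]-x)<4).sum()>2]; print(np.round(b,1))
E
```

```text
time: 13.38
position: [0.5584, 0.0501, 0.0996]
tool_rot: [0.156, 1.416, -0.181]
ft_force: [0.3, 0.6, -0.0]
grip_width: 0.533
t 13.38 p [0.5584 0.0501 0.0996] f [ 0.3  0.6 -0. ] w 0.533
bin [-2.7  0.2 53.8] toe [-26.3   0.2  42.7] tilt 0.148 yaw 0.03 fB [ 0.2  0.7 -0. ]
[27.8 31.9 30.9 31.4 29.3 31.9 29.9 31.4 31.8 29.7 30.3]
```

View pics/s5c.png

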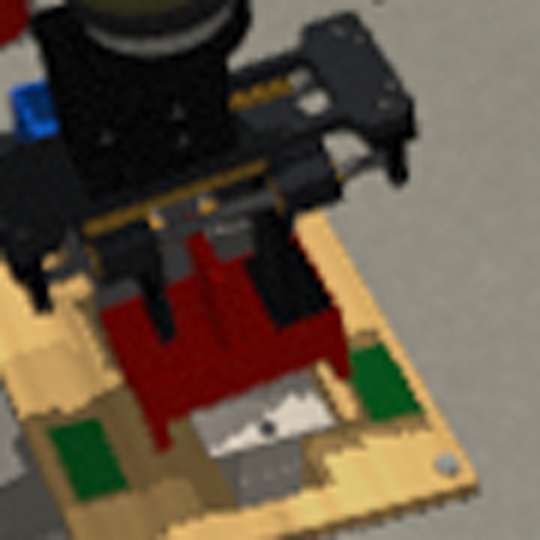

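```bash
python3 -m creep '[{"linear":[0.0005,0,0],"twist":[0,0,0],"fingers":-0.1},{"linear":[0.001,0,0],"twist":[0,0,0],"fingers":-0.1},{"linear":[0.0015,0,0],"twist":[0,0,0],"fingers":-0.1},{"linear":[0.002,0,0],"twist":[0,0,0],"fingers":-0.1},{"linear":[0.002,0,0],"twist":[0,0,0],"fingers":-0.1}]'>/dev/null;  python3 -c 'from h import *; rep()'
```

```text
t 13.85 p [0.559  0.05   0.0982] f [-1.5  0.3  3.9] w 0.544
bin [-2.1  0.3 52.4] toe [-25.7   0.3  41.3] tilt 0.149 yaw 0.02 fB [-1.5 -0.   3.9]
```

```bash
python3 -m creep '[{"linear":[0.0005,0,0],"twist":[0,0,0],"fingers":-0.1},{"linear":[0.001,0,0],"twist":[0,0,0],"fingers":-0.1},{"linear":[0.001,0,0],"twist":[0,0,0],"fingers":-0.1}]'>/dev/null;  python3 -c 'from h import *; rep()'
```

```text
t 14.1 p [0.5596 0.05   0.0974] f [ 0.3 -0.   5.1] w 0.549
bin [-1.5  0.4 51.6] toe [-25.1   0.4  40.4] tilt 0.15 yaw 0.02 fB [0.3 0.  5.1]
```

```bash
python3 -m creep '[{"linear":[0.0003,0,0.0004],"twist":[0,0.6,0],"fingers":-0.1},{"linear":[0.0006,0,0.0008],"twist":[0,1.15,0],"fingers":-0.1},{"linear":[0.0006,0,0.0008],"twist":[0,1.15,0],"fingers":-0.1}]'>/dev/null;  python3 -c 'from h import *; rep()'
```

```text
t 14.35 p [0.5605 0.0498 0.0969] f [-1.2 -0.8  5.3] w 0.55
bin [-1.5  0.4 51. ] toe [-25.3   0.4  40.4] tilt 0.129 yaw 0.01 fB [-1.  -1.   5.3]
```

```bash
python3 -m creep '[{"linear":[0.0003,0,0.0004],"twist":[0,0.6,0],"fingers":-0.1},{"linear":[0.0006,0,0.0008],"twist":[0,1.15,0],"fingers":-0.1},{"linear":[0.0006,0,0.0008],"twist":[0,1.15,0],"fingers":-0.1}]'>/dev/null;  python3 -c 'from h import *; rep()'
```

```text
t 14.6 p [0.5614 0.0496 0.0965] f [-1.3 -0.1  6.1] w 0.546
bin [-1.5  0.4 50.5] toe [-25.6   0.4  40.3] tilt 0.109 yaw 0.01 fB [-1.2 -0.4  6.1]
```

Bin is following. Continue.

```bash
python3 -m creep '[{"linear":[0.0003,0,0.0004],"twist":[0,0.6,0],"fingers":-0.1},{"linear":[0.0007,0,0.0008],"twist":[0,1.15,0],"fingers":-0.1},{"linear":[0.0007,0,0.0008],"twist":[0,1.15,0],"fingers":-0.1}]'>/dev/null;  python3 -c 'from h import *; rep()'
```

```text
t 14.85 p [0.5617 0.0493 0.0951] f [ 0.6 -0.2  0.4] w 0.551
bin [-2.1  0.2 49. ] toe [-26.4   0.2  39.3] tilt 0.088 yaw 0.0 fB [ 0.6 -0.1  0.4]
```

```bash
python3 -m creep '[{"linear":[0.0003,0,0.0004],"twist":[0,0.6,0],"fingers":-0.1},{"linear":[0.0007,0,0.0008],"twist":[0,1.15,0],"fingers":-0.1},{"linear":[0.0007,0,0.0008],"twist":[0,1.15,0],"fingers":-0.1}]'>/dev/null;  python3 -c 'from h import *; rep()'
```

```text
t 15.1 p [0.5622 0.0491 0.094 ] f [ 0.6 -0.3  0.7] w 0.549
bin [-2.6  0.1 47.8] toe [-27.    0.1  38.6] tilt 0.067 yaw 0.02 fB [ 0.6 -0.2  0.7]
```

```bash
cat >> h.py <<'E'
def look(fn):
    sd,ds=snap('side',fn); cv2.imwrite('pics/c'+fn,cv2.resize(sd[140:230,230:320,::-1],None,fx=6,fy=6,interpolation=cv2.INTER_CUBIC))
    X=(cloud('side',ds)-F*[1,1,0])@B*1e3; I=cv2.cvtColor(sd,cv2.COLOR_RGB2HSV)
    red=((I[...,0]<8)|(I[...,0]>172))&(I[...,1]>150)&(abs(X[...,0])<70)&(abs(X[...,1])<45)&(X[...,2]>20)&(X[...,2]<140)
    q=X[red&(X[...,1]<-24)]; xs=[];b=[]
    for x in range(-44,46,4):
        w=q[abs(q[:,0]-x)<3]
        if len(w)>3: xs.append(x); b.append(w[:,2].max())
    p=np.polyfit(xs,b,1); print('rim slope',p[0].round(3),'rim z at 0',p[1].round(1),'(flat ~82)', np.percentile(X[red],[1,99],axis=0).round(1))
E
python3 -c 'from h import *; look("s6.png")'
```

```text
rim slope -0.014 rim z at 0 88.0 (flat ~82) [[-55.7 -30.6  45.2]
 [ 43.3  28.4 127.2]]
```

View pics/cs6.png

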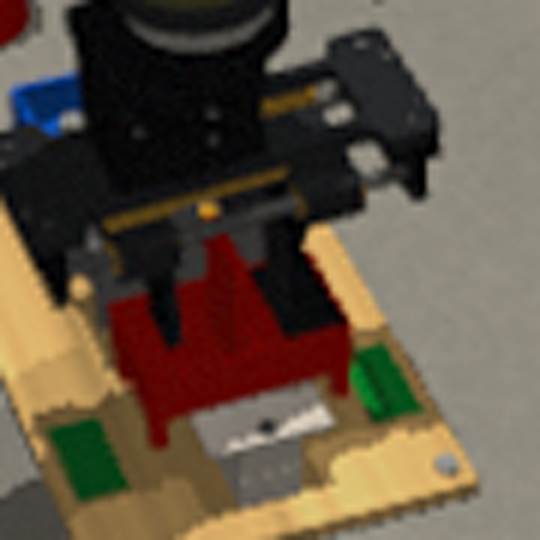

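```bash
python3 -m creep '[{"linear":[0.0004,0,0.0008],"twist":[0,1.2,0],"fingers":-0.1},{"linear":[0.0008,0,0.0016],"twist":[0,2.4,0],"fingers":-0.1},{"linear":[0.0012,0,0.0024],"twist":[0,3.6,0],"fingers":-0.1},{"linear":[0.0012,0,0.0024],"twist":[0,3.6,0],"fingers":-0.1}]'>/dev/null;  python3 -c 'from h import *; rep()'
```

```text
t 15.48 p [0.5658 0.0482 0.0935] f [ 0.2 -0.2 -0.3] w 0.551
bin [-1.8 -0.  47.2] toe [-26.7  -0.   39.6] tilt 0.005 yaw -0.02 fB [ 0.2 -0.2 -0.3]
```

```bash
python3 -m creep '[{"linear":[0.0005,0,0],"twist":[0,0,0],"fingers":-0.1},{"linear":[0.001,0,0],"twist":[0,0,0],"fingers":-0.1},{"linear":[0.001,0,0],"twist":[0,0,0],"fingers":-0.1}]'>/dev/null;  python3 -c 'from h import *; rep()'
```

```text
t 15.73 p [0.5654 0.0483 0.0931] f [ 0.5 -1.3  3.1] w 0.55
bin [-2.  -0.  46.8] toe [-26.9  -0.   39.1] tilt 0.007 yaw 0.01 fB [ 0.8 -1.1  3.1]
```

```bash
python3 -m creep '[{"linear":[0.0004,0,0],"twist":[0,0,0],"fingers":-0.1},{"linear":[0.0008,0,0],"twist":[0,0,0],"fingers":-0.1},{"linear":[0.0008,0,0],"twist":[0,0,0],"fingers":-0.1}]'>/dev/null;  python3 -c 'from h import *; rep()'
python3 -m creep '[{"linear":[-0.01,0,0],"twist":[0,0,0],"fingers":-0.1},{"linear":[-0.03,0,0],"twist":[0,0,0],"fingers":-0.1},{"linear":[-0.06,0,0],"twist":[0,0,0],"fingers":-0.1},{"linear":[-0.1,0,0],"twist":[0,0,0],"fingers":-0.1},{"linear":[-0.14,0,0],"twist":[0,0,0],"fingers":-0.1},{"linear":[-0.15,0,0],"twist":[0,0,0],"fingers":-0.1}]';
python3 -m creep '[{"linear":[0,-0.04,-0.01],"twist":[0,0,0],"fingers":-0.1},{"linear":[0,-0.08,-0.02],"twist":[0,0,0],"fingers":-0.1},{"linear":[0,-0.12,-0.03],"twist":[0,0,0],"fingers":-0.1},{"linear":[0,-0.16,-0.03],"twist":[0,0,0],"fingers":-0.1},{"linear":[0,-0.2,-0.03],"twist":[0,0,0],"fingers":-0.1},{"linear":[0,-0.2,-0.03],"twist":[0,0,0],"fingers":-0.1}]'
python3 - <<'E'
from h import *
look('s7.png'); im,d=snap('top','t7.png'); X=(cloud('top',d)-F*[1,1,0])@B*1e3; I=cv2.cvtColor(im,cv2.COLOR_RGB2HSV)
cv2.imwrite('pics/ct7.png',cv2.resize(im[165:275,165:305,::-1],None,fx=5,fy=5,interpolation=cv2.INTER_CUBIC))
m=(abs(X[...,0])<65)&(abs(X[...,1])<38)&(X[...,2]>70)&(X[...,2]<95)
print('bin rect',cv2.minAreaRect(X[m][:,:2].astype(np.float32)), 'rim z',np.median(X[m][:,2]))
l=m&(I[...,2]<75)&(X[...,0]>15); c=np.c_[X[l][:,:2],np.ones(l.sum())]; print('ledge plane',np.linalg.lstsq(c,X[l][:,2],rcond=None)[0].round(3),'mean',X[l].mean(0).round(1))
print([(np.round((B.T@(np.array(x['centre'])-F*[1,1,0]))*1e3,1),x['conf']) for x in nets.place_of('top','bin')])
st()
E
```

```text
t 15.98 p [0.5655 0.0482 0.093 ] f [ 0.1 -1.5  6.2] w 0.549
bin [-1.9 -0.  46.7] toe [-26.8  -0.   39. ] tilt 0.008 yaw 0.0 fB [ 0.4 -1.5  6.2]
time: 16.48
position: [0.5661, 0.0496, 0.2488]
tool_rot: [0.174, 1.55, -0.169]
ft_force: [1.1, 0.7, 1.1]
grip_width: 0.55
time: 16.98
position: [0.4877, -0.1488, 0.2421]
tool_rot: [0.179, 1.558, -0.184]
ft_force: [-0.9, -0.4, 0.6]
grip_width: 0.551
rim slope 0.009 rim z at 0 81.1 (flat ~82) [[-55.3 -31.6  39.8]
 [ 44.4  26.5  83.9]]
bin rect ((-2.9871482849121094, -0.34387969970703125), (56.47922134399414, 100.77164459228516), 89.79479217529297) rim z 82.5420802839234
ledge plane [ 2.0000e-03 -1.8000e-02  8.2968e+01] mean [30.3  0.7 83. ]
[(array([-1. ,  1.7, 54.3]), 0.95)]
t 17.13 p [ 0.4908 -0.1391  0.2415] f [ 0.2  0.4 -0.4] w 0.552
```

View pics/ct7.png

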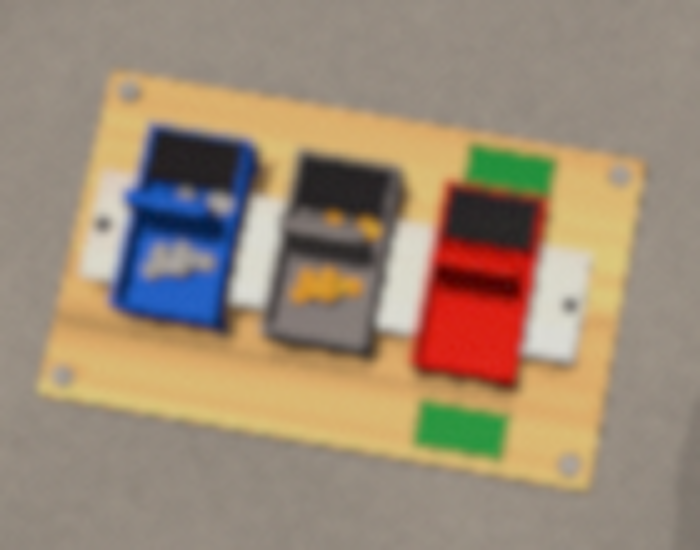

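View pics/cs7.png

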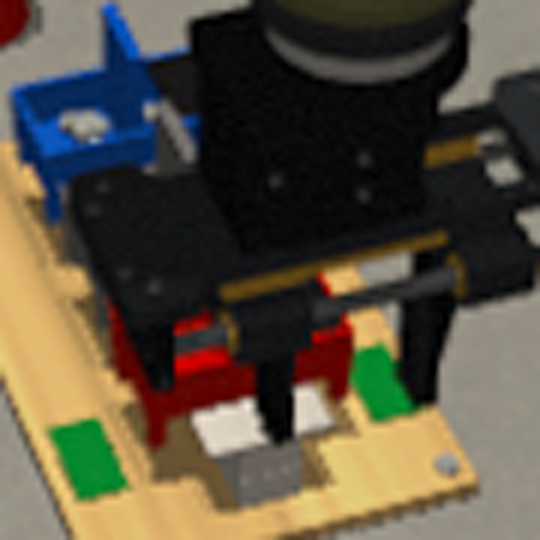

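```bash
python3 -c 'from h import *; print(job.close_job()); st()'
```

```text
the job is handed in; nothing more can be done
None
the job is handed in; nothing more can be done
```

The red bin is clipped onto the rail at the free place, and I handed the job in at about 17 s. The handover gives no verdict.

**What I did:** I gripped the tab and tilted the bin 0.32 rad. I felt the rail's top at about 54 mm and its near edge at about −31.5 mm in the board's x, then hooked the lip under it. I let go with the clip resting on the far edge and pressed the ledge along the bin's arc. The measured force climbed to about 6 N and dropped to near zero as the clip snapped.

**Last checks:**
- **Seating:** The ledge slopes about 0.002 rad along the bin and 0.018 rad across. Its top, 82–83 mm above the table, matches a seated bin. It held firm when I pressed again with roughly 6–8 N.
- **Position:** It is square within about 0.2°. It sits 0–2 mm off the middle of the free place along the rail and about 1–3 mm off across it.
- **Surroundings:** The neighbouring bins look unmoved in the last pictures, and the arm is clear of the rail. I did not measure the bystanders again, but nothing came near them.

**What disagreed or went unchecked:**
- The snap measured lower than the stated 8 to 18 N, possibly because I only read the force between steps. I could not read the clip joint, so the snap rests on that force drop and the bin sitting flat.
- Camera and touch differed by about 1 mm on the rail's height and about 1.5 mm on its sideways place.
- While feeling downwards, I ran three identical steps from a shell loop instead of typing each one.

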